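Refit the throttle knob on the train controller and hold it pressed

ROBOT

A 6-joint arm with a two-finger parallel gripper is mounted at the origin on the work surface. World frame = base frame: x ahead of the robot, y to its left, z up, the work surface at z = 0. Lengths are in m, angles in rad, forces in N, time in s.
With the tool pointing down it reaches from about 0.375 to 0.975 m from the base axis. Payload 3.8 kg.
Tool frame: the origin (TCP) lies at the very end of the fingers, on their centre line; the grasp point (between the pads) lies 19 mm behind it; z points along the fingers, y is the line along which they close (so a half turn about z gives the same grasp; the last joint's range is limited). The gripper opens to 88 mm and grips with 3 to 60 N. Pads are 18 mm wide; open, the fingers measure 123 mm over their backs; the gripper's body (75 mm by 187 mm) begins 45 mm behind the grasp point.
Start: joints at [-1.277, 0.264, 1.604, -0, 1.274, -0.037], TCP at [0.219, -0.638, 0.239] pointing down, gripper open.
Joint ranges: [-2.63, 2.63], [-0.94, 2.18], [0.31, 2.57], [-1.31, 4.45], [0, 2.66], [-2.55, 2.55]. Speed limits (rad/s): [2.57, 2.57, 3.14, 3.14, 3.14, 3.14].

INTERFACE

Orientations are given as a rotation vector (axis times angle).
In Python, from cell import arm, planner, telemetry, viewer gives the robot as it stands. Calls block until the motion is done:
- arm.reach(position, orientation): joint-space move of the TCP to a pose.
- arm.move_l(position, ori=None, v=0.15, threshold=None): straight line of the TCP; ori=None keeps the orientation; v is the mean speed in m/s. With threshold (N) it stops when the force on the tool has changed by that much, and returns True; else False.
- arm.movej(angles): joint-space move.
- arm.let_go() and arm.clamp(): open the fingers fully, or close them until they stop; the grip force is fixed at half the most.
- arm.dwell(seconds).
- planner.solve_ik(position, orientation): joint angles nearest the present ones, or None.
- telemetry.observe(): the state.
- viewer.read_camera(name): name is "scene" or "top" or "wrist"; returns a dict with "img" (384x512x3 uint8, red, green, blue), "z_map" (384x512 float32, m along the optical axis (not along the pixel's ray), 0 where there is no reading), "K" (3x3 intrinsics, pixels), "T" (4x4, takes a point from camera to world coordinates). Camera axes: x right, y down, z forward; pixel columns grow to the right and rows downward; lengths in m; the calibration is good to about 2 mm. The wrist camera is an equidistant fisheye: a pixel r from the principal point sees the ray r / f radians off the axis. A picture is of the moment at which its call begins.
A pose or a line that the arm cannot do raises arm.IKError and nothing moves.
- arm.job_done(): hands the job in; it is judged then, once.
The state is a dict: "clock": time; "joints": joint angles; "joint_velocities": joint speeds; "effort": joint torques, N m; "tcp_pos": TCP position; "tcp_rot": TCP orientation; "contact_force": force on the tool from outside, world axes, zero at the start; "ft_torque": the same for the moment, N m; "gripper_width": opening from 0.0 (shut) to 1.0 (fully open); "grasp_force": force on a finger pad.
Only numpy, scipy, OpenCV 4.12 (cv2) and the standard library are available. Lean on these libraries where they do the work, as an engineer would, in place of code of your own. Each camera call takes 0.05 s, during which the arm holds its last target. There are 200 camera calls.

TASK

The throttle knob has come off the model railway controller. Pick up the loose black knob, turn it so that the flat in its bore matches the flat of the D-shaped shaft (not the other box, whose shaft is fully round), push it fully home on that shaft and press it down until the sprung shaft reaches the bottom of its travel. Keep pressing: finish with the gripper still on the knob, holding it down, and leave the wagon, the tree and the screwdriver where they are.

Things in the scene. Friction and masses are not known exactly. Their poses are not given: they have to be found in the camera images.
- knob: Loose black plastic knob, about 80 g, standing on its underside. Origin: centre of the underside, z up. Round skirt 51 mm across, z 0 to 26 mm; on top a straight grip bar, 46 mm long along x, 20 mm wide along y, z 26 to 53 mm, with a white line on its +x half. A pointed nose on the skirt sticks out to +x, to 36 mm from the axis, z 2 to 22 mm.
- knob_bore (a point): Mouth of the knob's bore, at the knob's origin and with its axes (x to the nose). The bore opens downwards, is 22 mm deep and D-shaped: 21.6 mm across with a flat wall on the nose side, 4.8 mm from the axis. It goes onto the D shaft only if the nose points the way the shaft's flat faces, within about 0.15 rad.
- shaft_seat (a point): Point on the axis of the controller's D-shaped steel shaft, 22 mm below its end and 74 mm above the table when not pressed: the knob's origin lies here when fully home. It moves with the shaft; z up, x points the way the flat faces. Shaft 20 mm across, flat 4 mm from the axis along its 33 mm of visible length, end chamfered 2.5 mm. It is stiff to turn (0.4 N m).
- shaft (a joint): Downward travel of the D shaft in m: 0 is up, 0.008 is the stop at the bottom. The spring takes about 5 N to start and 9 N at the bottom, and pushes the shaft back up when let go.
- controller: Grey control box with the D-shaped shaft in the middle of its top: 120 x 120 x 60 mm, fixed to the table. Origin: centre of the underside. Its shaft may be turned to any angle within 0.4 rad of the box.
- round_box: The other control box, the same outside, fixed, with a fully round steel shaft of 20 mm, 96 mm high above the table, on which the knob does not fit. Origin: centre of the underside.
- wagon: Red toy freight wagon, 150 mm long along its y, 60 mm wide, 77 mm high, standing on the table; a bystander. Origin: centre of the underside.
- tree: Green model fir tree, 130 mm high, widest 70 mm, on a round base; a bystander. Origin: centre of the underside.
- screwdriver: Screwdriver lying on the table; a bystander. Its x runs from handle to tip.
Things that resemble listed ones, but are neither listed nor needed, are in the scene too. Of the things shaped like the knob, the black one is meant.

How it is judged:
By the outcome, as a careful person would: the job done as asked, in the order asked, and still so for the second after the job is handed in, while the arm keeps its last pose, push and grip.
It also fails if it takes over 37 s, if anything falls off the work surface, if the arm or the gripper's body presses on something with over 40 N, if the wrist force passes 120 N, or if a joint passes its speed limit or range.

## Working session

There is one attempt and no reset: what is moved stays moved. The work goes in short steps, each a Python script; the robot and the scene stay as the last script left them, time stands still between calls to the robot, and variables do not carry over. Pictures are saved under pics/ and viewed, at most 10 in all, crops included, and the job is handed in when it is done.

```bash
mkdir -p pics
python3 - <<'E'
from cell import arm, planner, telemetry, viewer
import cv2,numpy as np
for n in ("scene","top"):
    c=viewer.read_camera(n); cv2.imwrite(f"pics/{n}1.png",c["img"][:,:,::-1]); np.savez(f"{n}1.npz",**c)
    print(n,c["K"],c["T"].round(3))
print(telemetry.observe())
E
```

```text
scene [[475.59147825   0.         252.7615554 ]
 [  0.         475.59147825 193.75778851]
 [  0.           0.           1.        ]] [[ 0.316  0.755 -0.574  1.203]
 [ 0.949 -0.242  0.204 -0.218]
 [ 0.015 -0.609 -0.793  0.939]
 [ 0.     0.     0.     1.   ]]
top [[380.76420231   0.         250.83570355]
 [  0.         380.76420231 190.35478712]
 [  0.           0.           1.        ]] [[-0.021 -0.968  0.25   0.402]
 [-1.     0.022  0.001 -0.006]
 [-0.006 -0.25  -0.968  0.844]
 [ 0.     0.     0.     1.   ]]
{'clock': 0.1, 'joints': array([-1.27692189e+00,  2.64660103e-01,  1.60516945e+00, -1.72991960e-05,
        1.27368970e+00, -3.68958621e-02]), 'joint_velocities': array([-0.00245626, -0.00051765, -0.00394675,  0.00021776, -0.00107209,
        0.00032788]), 'effort': array([ 8.41712899e-04, -5.03618467e+01, -3.58071756e+01,  7.31139933e-02,
        2.32871814e-02, -5.35676736e-05]), 'tcp_pos': array([ 0.21904085, -0.63783124,  0.23756115]), 'tcp_rot': array([-3.09684179e+00, -5.16901065e-01,  4.13287770e-04]), 'contact_force': array([ 0.22404574,  1.04095429, -0.64130135]), 'ft_torque': array([-0.01502066,  0.01531941,  0.00701951]), 'grasp_force': 0.0, 'gripper_width': 1.0017489930365377}
```

View pics/top1.png

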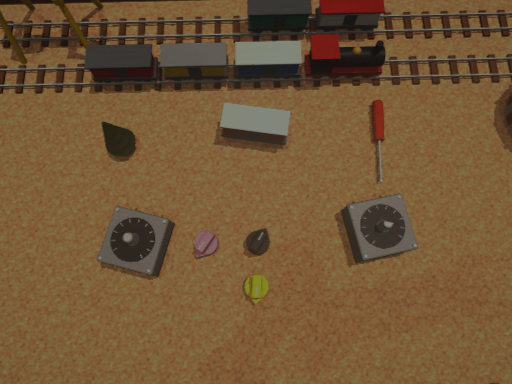

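View pics/scene1.png

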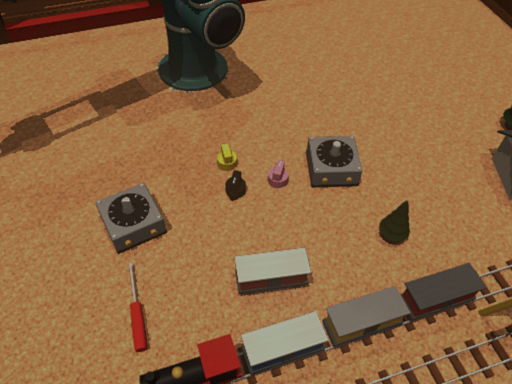

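Top view: the black knob is at about (258,240) with its nose up and to the right. The boxes are at (135,240) and (380,228), and I can't yet tell which shaft is the D. I'll enlarge the shafts and the knob.

Run:
```python
import cv2,numpy as np
t=cv2.imread("pics/top1.png");s=cv2.imread("pics/scene1.png")
def crop(i,u,v,r=22):return cv2.resize(i[v-r:v+r,u-r:u+r],(260,260),interpolation=cv2.INTER_CUBIC)
a=np.hstack([crop(t,132,238),crop(t,385,226),crop(t,258,240)]);b=np.hstack([crop(s,335,150),crop(s,128,208),crop(s,236,186)])
o=cv2.convertScaleAbs(np.vstack([a,b]),alpha=1.6,beta=10)
cv2.imwrite("pics/crops.png",o)
```

```text
(no output)
```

View pics/crops.png

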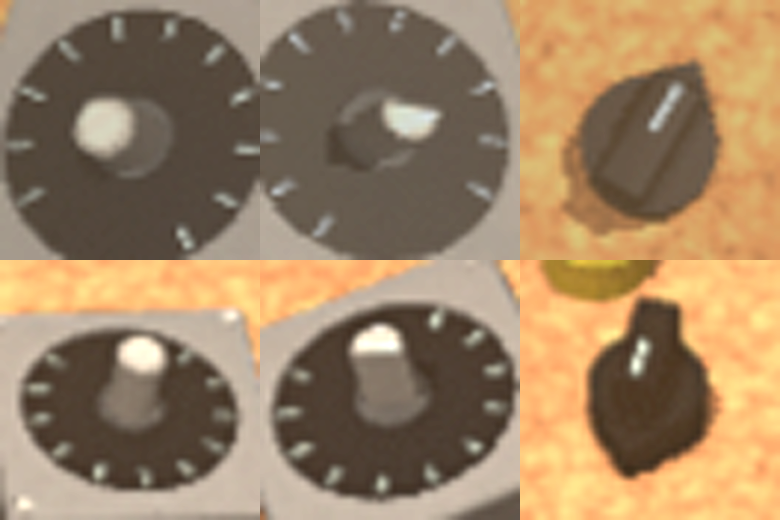

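The D shaft is on the right-hand box in the top view: top disc at about (388,225), flat facing image-up, roughly +x. Now rough positions and the wrist camera mount.

```bash
cat > h.py <<'E'
import numpy as np,cv2
from scipy.spatial.transform import Rotation as R
def ray(c,u,v,fish=False):
    K=c["K"];x=(u-K[0,2])/K[0,0];y=(v-K[1,2])/K[1,1]
    if fish:
        r=np.hypot(x,y);s=np.sin(r)/r if r>1e-9 else 1.;d=np.array([x*s,y*s,np.cos(r)])
    else: d=np.array([x,y,1.])
    return c["T"][:3,3],c["T"][:3,:3]@d
def onz(c,u,v,z,fish=False):
    o,d=ray(c,u,v,fish);return o+d*(z-o[2])/d[2]
def rot(yaw): # tool down, tool x along world yaw
    return (R.from_euler('z',yaw)*R.from_euler('x',np.pi)).as_rotvec()
E
python3 - <<'E'
from h import *
from cell import arm, planner, telemetry, viewer
c=dict(np.load("top1.npz"));s=dict(np.load("scene1.npz"))
print("shaft",onz(c,386.5,224,.096),onz(s,128,200,.096))
print("knob",onz(c,258,239,.053),onz(s,236,180,.053), "nose",onz(c,267,228,.02))
w=viewer.read_camera("wrist");o=telemetry.observe()
Rt=R.from_rotvec(o["tcp_rot"]).as_matrix()
print(w["K"]);print(Rt.round(3),Rt.T@(w["T"][:3,3]-o["tcp_pos"]),(Rt.T@w["T"][:3,:3]).round(3))
E
```

```text
shaft [ 0.5200779  -0.27211786  0.096     ] [ 0.52564611 -0.26880508  0.096     ]
knob [ 0.5012817  -0.01790975  0.053     ] [ 0.51012659 -0.015905    0.053     ] nose [ 0.5289638 -0.0386156  0.02     ]
[[297.31863964   0.         256.88838427]
 [  0.         297.31863964 190.51820828]
 [  0.           0.           1.        ]]
[[ 0.946  0.325 -0.001]
 [ 0.325 -0.946  0.002]
 [ 0.    -0.002 -1.   ]] [ 0.07403798 -0.00019417 -0.14440412] [[-0.    -0.958 -0.288]
 [ 1.    -0.     0.001]
 [-0.001 -0.288  0.958]]
```

Run:
```python
from h import *
from cell import arm, planner, telemetry, viewer
def look(p,yaw,z,n):
    d=np.array([np.cos(yaw),np.sin(yaw)])
    arm.reach([*(np.array(p)-.065*d),z],rot(yaw)); arm.dwell(.2)
    w=viewer.read_camera("wrist");np.savez(n+".npz",**w);cv2.imwrite(f"pics/{n}.png",w["img"][:,:,::-1])
    o=telemetry.observe();print(o["clock"],o["joints"].round(2),w["T"][:3,3])
look([.523,-.27],0,.16,"wshaft")
look([.506,-.017],-.64,.13,"wknob")
a=[cv2.imread(f"pics/{n}.png") for n in("wshaft","wknob")]
cv2.imwrite("pics/both.png",cv2.resize(np.hstack(a),(800,300)))
```

```text
2.0333 [-0.58  0.06  1.99 -0.    1.09  0.99] [ 0.53192629 -0.27104574  0.30475014]
3.4083 [-0.01 -0.06  2.17 -0.    1.03  2.2 ] [ 0.51340609 -0.02397471  0.27475096]
```

View pics/both.png

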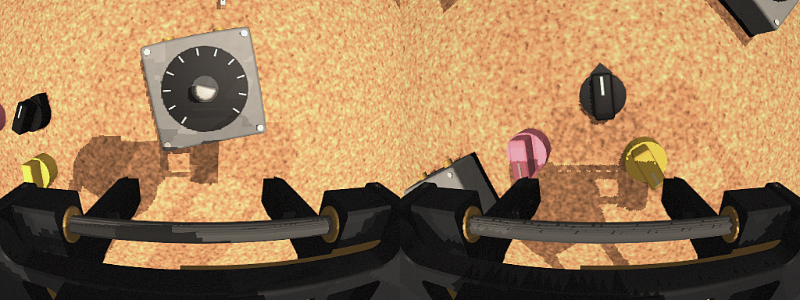

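Left half: D shaft top at about full-image (262,118), with its dark flat side facing image-up. Right half: black knob at about (258,118), nose up, with the neighbours clear of the finger paths. Next I'll segment both.

Run:
```python
from h import *
W=dict(np.load("wshaft.npz"));Kn=dict(np.load("wknob.npz"))
# end face of shaft: rectify locally onto plane z=.096, 0.1mm... by bright mask contour
def cont(c,u,v,r,f):
    g=c["img"][v-r:v+r,u-r:u+r].astype(np.uint8);m=f(g).astype(np.uint8)
    cs,_=cv2.findContours(m,cv2.RETR_EXTERNAL,cv2.CHAIN_APPROX_NONE)
    k=max(cs,key=cv2.contourArea)[:,0,:]+[u-r,v-r]
    return k,m
gray=lambda g:cv2.cvtColor(g,cv2.COLOR_RGB2GRAY)
k,m=cont(W,262,118,24,lambda g:gray(g)>150); P=np.array([onz(W,a,b,.096,True) for a,b in k])
print("shaft px",k.min(0),k.max(0),"ext",P.min(0),P.max(0))
kk,m2=cont(Kn,258,118,45,lambda g:g.max(2)<75); Q=np.array([onz(Kn,a,b,.02,True) for a,b in kk])
print("knob px",kk.min(0),kk.max(0),Q.min(0),Q.max(0))
def line(c,u,v,r,f,z):
    k,_=cont(c,u,v,r,f);return k
kl,_=cont(Kn,258,112,14,lambda g:g.min(2)>140);L=np.array([onz(Kn,a,b,.053,True) for a,b in kl])
vx,vy,x0,y0=cv2.fitLine(L[:,:2].astype(np.float32),cv2.DIST_L2,0,1e-6,1e-6).ravel();print("line",x0,y0,np.arctan2(vy,vx),len(kl))
def big(c,u,v,k,r):
    g=c["img"][v-r:v+r,u-r:u+r,::-1].copy();s=400//(2*r);b=cv2.resize(g,None,fx=s,fy=s,interpolation=cv2.INTER_NEAREST)
    b=cv2.convertScaleAbs(b,alpha=1.3,beta=20)
    for a,d in k: cv2.circle(b,(int((a-u+r+.5)*s),int((d-v+r+.5)*s)),1,(0,255,0),-1)
    return cv2.resize(b,(400,400))
cv2.imwrite("pics/seg.png",np.hstack([big(W,262,118,k,25),big(Kn,258,118,np.vstack([kk,kl]),40)]))
```

```text
shaft px [251 109] [275 127] ext [ 0.51556677 -0.28385902  0.096     ] [ 0.52824736 -0.26714942  0.096     ]
knob px [230  81] [288 154] [ 0.47231151 -0.04104332  0.02      ] [0.53014001 0.00918611 0.02      ]
line 0.5096079 -0.022218807 -0.55545026 51
```

View pics/seg.png

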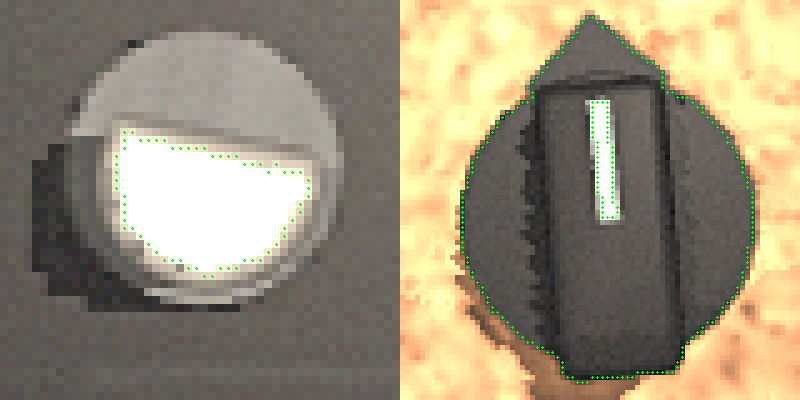

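```bash
cat >> h.py <<'E'
from scipy.optimize import least_squares
def mask_pts(c,u,v,r,f,z):
    g=c["img"][v-r:v+r,u-r:u+r];m=f(g).astype(np.uint8)
    cs,_=cv2.findContours(m,cv2.RETR_EXTERNAL,cv2.CHAIN_APPROX_NONE)
    k=max(cs,key=cv2.contourArea)[:,0,:]+[u-r,v-r]
    return np.array([onz(c,a,b,z,True)[:2] for a,b in k])
def circ(P,c0,r0,s=.0005):
    return least_squares(lambda p:np.hypot(*(P-p[:2]).T)-p[2],[*c0,r0],loss="cauchy",f_scale=s).x
def line(P):
    vx,vy,x,y=cv2.fitLine(P.astype(np.float32),cv2.DIST_HUBER,0,1e-6,1e-6).ravel();return np.arctan2(vy,vx),np.array([x,y])
gray=lambda g:cv2.cvtColor(g,cv2.COLOR_RGB2GRAY)
def shaft(c,u,v,z=.096,th=150):
    P=mask_pts(c,u,v,24,lambda g:gray(g)>th,z)
    x,y=P.T;m=P[:,0]
    # flat = upper (+x) side points, away from the corners
    yc=P[:,1];lo,hi=np.quantile(yc,[.12,.88]);mid=P.mean(0)
    F=P[(P[:,0]>mid[0]+.001)&(yc>yc.min()+.0025)&(yc<yc.max()-.0025)]
    a,p=line(F);n=np.array([-np.sin(a),np.cos(a)]);n*=np.sign(n[0])
    A=P[(P-p)@n<-.002];C=circ(A,mid,.008)
    return C,np.arctan2(n[1],n[0]),(p-C[:2])@n
E
python3 - <<'E'
from h import *
W=dict(np.load("wshaft.npz"));Kn=dict(np.load("wknob.npz"))
for th in(120,150,190):print("shaft",shaft(W,262,118,th=th))
P=mask_pts(Kn,258,118,45,lambda g:g.max(2)<75,.026)
C=circ(P,P.mean(0),.025);print("knob",C)
N=mask_pts(Kn,258,118,45,lambda g:g.max(2)<75,.022);t=N[np.argmax(np.hypot(*(N-C[:2]).T))];print("nose",np.arctan2(*(t-C[:2])[::-1]),np.hypot(*(t-C[:2])))
L=mask_pts(Kn,258,112,14,lambda g:g.min(2)>140,.053);print("line",line(L),np.arctan2(*(L.mean(0)-C[:2])[::-1]))
# bar silhouette: dark pixels of sides
E
```

```text
shaft (array([ 0.52397835, -0.27537326,  0.00849388]), np.float32(-0.20125182), np.float64(0.002974412428520631))
shaft (array([ 0.52433336, -0.27537009,  0.00821815]), np.float32(-0.22412594), np.float64(0.002005653140879675))
shaft (array([ 0.52387512, -0.27521514,  0.00738206]), np.float32(-0.21925576), np.float64(0.0019590060117650352))
knob [ 0.50030127 -0.01620597  0.02434943]
nose -0.5442217725407612 0.034723907487315964
line (np.float32(-0.57660735), array([ 0.51002717, -0.02237154], dtype=float32)) -0.5736151772142472
```

Knob at about (0.5003, -0.0163), yaw about -0.57. Shaft at about (0.5241, -0.2753), flat facing yaw about -0.22. Now grasp and lift, then check the held knob in the wrist view.

Run:
```python
from h import *
from cell import arm, planner, telemetry, viewer
y=-.57;p=[.5003,-.0163]
arm.reach([*p,.10],rot(y)); arm.dwell(.2)
print(arm.move_l([*p,.0278],v=.1,threshold=8))
arm.clamp();o=telemetry.observe();print(o["clock"],o["tcp_pos"],o["gripper_width"],o["grasp_force"],o["contact_force"])
arm.move_l([*p,.16],v=.12)
arm.reach([.5241,-.2753,.16],rot(-.22));arm.dwell(.3)
w=viewer.read_camera("wrist");np.savez("held.npz",**w);s=viewer.read_camera("scene");np.savez("held_s.npz",**s)
a=w["img"][150:350,156:356];b=s["img"][120:270,50:200]
cv2.imwrite("pics/held.png",np.hstack([cv2.resize(a,(400,400)),cv2.resize(b,(400,400))])[:,:,::-1])
o=telemetry.observe();print(o["clock"],o["tcp_pos"],o["joints"].round(2),o["gripper_width"],o["grasp_force"],o["contact_force"])
```

```text
False
5.8917 [ 0.50030242 -0.01629029  0.02774344] 0.225623205441385 29.945712480694056 [-0.15306069  0.26959035 -0.88881308]
8.5583 [ 0.5243531  -0.2746074   0.16018718] [-0.52  0.17  1.87  0.    1.1   1.27] 0.22780993435145677 29.945826111361384 [ 0.08429588 -0.13110068 -0.35830106]
```

View pics/held.png

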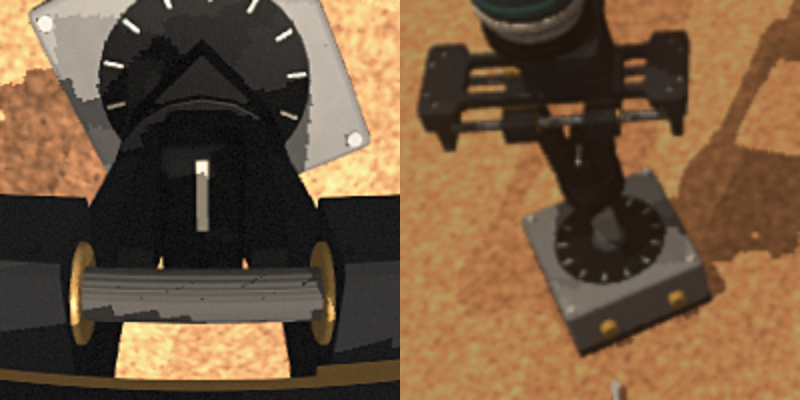

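The wrist view shows the white line upright at column ~257 (on the tool axis) and the nose forward, so the knob is square in the grip. Now insert with a force guard.

Run:
```python
from h import *
from cell import arm, planner, telemetry, viewer
def st(t):
    o=telemetry.observe();print(t,round(o["clock"],2),o["tcp_pos"].round(4),o["contact_force"].round(2),o["ft_torque"].round(3),round(o["gripper_width"],3))
p=[.5241,-.2753]
arm.move_l([*p,.127],v=.08);arm.dwell(.2);st("above")
print(arm.move_l([*p,.104],v=.02,threshold=5));st("down")
```

```text
above 9.32 [ 0.5245 -0.2756  0.1276] [0.76 1.06 0.34] [ 0.07  -0.002  0.006] 0.22
False
down 10.62 [ 0.5242 -0.2754  0.1042] [ 1.15 -0.48 -1.58] [0.069 0.015 0.032] 0.223
```

Run:
```python
from h import *
from cell import arm, planner, telemetry, viewer
def st(t):
    o=telemetry.observe();print(t,round(o["clock"],2),o["tcp_pos"].round(4),o["contact_force"].round(2),o["ft_torque"].round(3),round(o["gripper_width"],3))
p=[.5241,-.2753]
for z in(.1018,.0995,.097,.0945):
    arm.move_l([*p,z],v=.02,threshold=18);arm.dwell(.1);st(z)
print(arm.move_l([*p,.088],v=.01,threshold=10));arm.dwell(.3);st("end")
s=viewer.read_camera("scene");w=viewer.read_camera("wrist")
cv2.imwrite("pics/end.png",np.hstack([cv2.resize(w["img"][100:300,156:356],(400,400)),cv2.resize(s["img"][120:270,50:200],(400,400))])[:,:,::-1])
```

```text
0.1018 10.98 [ 0.5241 -0.2753  0.1018] [-0.17 -1.38 -0.32] [ 0.067  0.003 -0.02 ] 0.225
0.0995 11.35 [ 0.5242 -0.2754  0.1   ] [-1.55  1.27  4.31] [0.247 0.203 0.044] 0.222
0.097 11.72 [ 0.5243 -0.2754  0.0975] [-1.68  1.15  6.12] [0.192 0.309 0.008] 0.226
0.0945 12.1 [ 0.5243 -0.2754  0.0952] [-3.2   1.63  7.32] [0.224 0.453 0.013] 0.225
True
end 12.79 [ 0.5243 -0.2754  0.0941] [-2.03  1.    7.52] [0.234 0.387 0.009] 0.229
```

View pics/end.png

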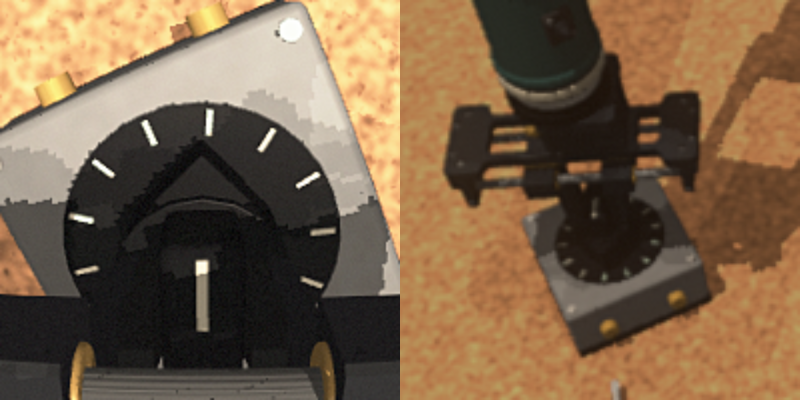

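The force follows the spring (about 5 N at the start of travel), so the knob is home on the shaft. I'll press on until the force rises stiffly at the bottom stop.

Run:
```python
from h import *
from cell import arm, planner, telemetry, viewer
def st(t):
    o=telemetry.observe();print(t,round(o["clock"],2),o["tcp_pos"].round(4),o["contact_force"].round(2),o["ft_torque"].round(3),round(o["gripper_width"],3));return o["contact_force"][2]
p=[.5241,-.2753]
for z in(.0935,.093,.0925,.092,.0915,.091,.0905,.09):
    r=arm.move_l([*p,z],v=.01);arm.dwell(.3)
    if st(z)>20:break
```

```text
0.0935 13.44 [ 0.5243 -0.2754  0.0943] [-2.21  0.86  7.42] [ 0.283  0.487 -0.045] 0.227
0.093 13.99 [ 0.5243 -0.2754  0.0939] [-3.64  1.54  7.7 ] [ 0.284  0.451 -0.025] 0.223
0.0925 14.54 [ 0.5243 -0.2754  0.0936] [-3.14  1.09  9.71] [0.347 0.589 0.009] 0.225
0.092 15.09 [ 0.5244 -0.2754  0.0936] [-3.82  1.56 11.3 ] [ 0.414  0.76  -0.049] 0.222
0.0915 15.64 [ 0.5244 -0.2755  0.0936] [-3.92  2.22 13.02] [ 0.506  0.892 -0.001] 0.227
0.091 16.19 [ 0.5245 -0.2755  0.0935] [-6.03  3.5  15.81] [0.561 1.005 0.058] 0.224
0.0905 16.74 [ 0.5245 -0.2755  0.0935] [-6.44  3.28 18.3 ] [ 0.678  1.235 -0.018] 0.225
0.09 17.29 [ 0.5246 -0.2755  0.0934] [-7.37  4.55 21.02] [0.829 1.348 0.04 ] 0.226
```

```bash
python3 -c "
from cell import arm
print(arm.job_done())"
```

```text
the job is handed in; nothing more can be done
None
```

I fitted the black knob on the D shaft with its nose in line with the flat and pressed it to the bottom stop; the gripper is still holding it down with about 21 N, and I handed the job in at about 17 s, with no move made near the wagon, tree or screwdriver (no final picture taken of them).

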